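# Scan the carton and hang up the scanner

## Robot

A 6-joint arm with a two-finger parallel gripper is mounted at the origin on the work surface. World frame = base frame: x ahead of the robot, y to its left, z up, the work surface at z = 0. Lengths are in m, angles in rad, forces in N, time in s.
With the tool pointing down it reaches from about 0.375 to 0.975 m from the base axis. Payload 3.8 kg.
Tool frame: the origin (TCP) lies at the very end of the fingers, on their centre line; the grasp point (between the pads) lies 19 mm behind it; z points along the fingers, y is the line along which they close (so a half turn about z gives the same grasp; the last joint's range is limited). The gripper opens to 85 mm and grips with 20 to 120 N. Pads are 22 mm wide; open, the fingers measure 114 mm over their backs; the gripper's body (76 mm by 85 mm) begins 54 mm behind the grasp point. The pads swing forward as they close: fully open they stand 13 mm farther back than shut.
Start: joints at [-1.354, 0.264, 1.604, -0, 1.274, -0.037], TCP at [0.169, -0.653, 0.231] pointing down, gripper open.
Joint ranges: [-2.63, 2.63], [-0.94, 2.18], [0.31, 2.57], [-1.31, 4.45], [0, 2.66], [-2.55, 2.55]. Speed limits (rad/s): [2.57, 2.57, 3.14, 3.14, 3.14, 3.14].

## Interface

Orientations are given as a rotation vector (axis times angle).
In Python, from workcell import bot, vision gives the robot as it stands. The module is installed in compiled form; this text tells all that it offers.
- The arm moves only by the tool play_rows, never from a script. Its argument "moves" is a list that holds one entry, the list of rows, each a list of 7 numbers: the turn, a rotation vector about the tool's x, y, z as a fraction of full scale, then the shift along the tool's x, y, z as a fraction of full scale, then the finger opening in mm, from 0 to 85.4. In form: [[[ax, ay, az, x, y, z, jaw], ...]]. A call has 1 to 5 rows; each row shifts and turns the commanded pose from where the row before left it, along the tool's axes as they then stand; what a row does not reach is not made up. Full scale, the value 1, is 0.1 m for a shift and 0.5 rad for a turn. A row lasts 1/12 s, in which the tool goes at most 41.7 mm and 7.16 degrees, less where a joint would pass 70% of its speed; a pose out of reach is approached as far as the arm can. A call with a number of a shift or a turn outside -1 to 1 is refused whole. A call with a gripper value outside its range is refused whole. The fingers move at their own pace and stop on an object; "newtons" is the grip in N (left out, the last holds). Time passes only in rows, so rows that do not move let the fingers close. It gives the time, the measured TCP pose, the force, the opening and the grip force at its end, in the units of the state.
- bot.read_state(): the state, without advancing time (a new reading comes with each control period).
- vision.read_camera(name): name is "scene" or "side" or "wrist"; returns a dict with "image" (400x640x3 uint8, red, green, blue), "depth" (400x640 float32, m along the optical axis (not along the pixel's ray), 0 where there is no reading), "K" (3x3 intrinsics, pixels), "R" (3x3) and "t" (3): a world point X has camera coordinates R X + t. Camera axes: x right, y down, z forward; pixel columns grow to the right and rows downward; lengths in m; the calibration is good to about 2 mm. A picture is of the moment at which its call begins.
- bot.finish_job(): hands the job in; it is judged then, once.
The state is a dict: "time": time; "q": joint angles; "joint_vel": joint speeds; "joint_torque": joint torques, N m; "tool_pos": TCP position; "tcp_rot": TCP orientation; "wrist_force": force on the tool from outside, world axes, zero at the start; "torque": the same for the moment, N m; "width": opening from 0.0 (shut) to 1.0 (fully open); "grip_force": force on a finger pad.
Only numpy, scipy, OpenCV 4.12 (cv2) and the standard library are available. Lean on these libraries where they do the work, as an engineer would, in place of code of your own. Each camera call takes 0.05 s, during which the arm holds its last target. There are 200 camera calls.

## Task

Pick up the hand scanner and read the label with the red stripes: point its window at the middle of that label from about 10 cm away, with the scanner's width lined up with the row of bars, and hold it steady there for a full second. Then hang the scanner by its tail eye on the peg of the post and let it hang still, leaving the cartons and everything else on the bench where they are.

Things in the scene. Friction and masses are not known exactly. Their poses are not given: they have to be found in the camera images.
- scanner: hand scanner, 0.15 kg, lying on its flat underside. Origin at underside level in the yellow handle; x along the handle towards the head, z up, y across. Handle: bar 30 mm wide, 30 mm high, x = -85 to +50 mm; centre of mass near x = 12. Black hooded head: x = 45 to 93 mm, 46 mm wide, up to z = 58 mm. A black ring (hanging eye) is at the tail
- scan_head: the red window on the scanner head: origin at its centre (x 80, y 0, z 24 mm in scanner). Its x axis is the reading beam, tipped 45 degrees down from the handle (direction (0.707, 0, -0.707) in scanner); the scan line spreads along its y, the scanner's width. Reads labels whose centre is 60 to 140 mm from the window, best 100
- scanner_eye (a point): centre of the hanging eye at the scanner's tail: a flat ring, 36 mm outer, 26 mm inner diameter, 6 mm thick, hole axis along scanner z; at x -101, y 0, z 11 mm in scanner
- carton_red: cardboard carton of the goods to be scanned, 120 (x) x 140 (y) x 70 mm high, 1.6 kg; origin at the centre of its underside; its label has two red stripes
- label_red (a point): centre of the bar label on top of that carton (facing up, 70 mm in x, 100 mm in y, red stripes along both long edges). Axes as the carton: the row of bars runs along y, so the scan line must lie along y; z is up
- carton_blue: another carton, 120 (x) x 140 (y) x 60 mm high, with a blue-striped label: not the one to scan. Origin at the centre of its underside. The two cartons may stand either way round
- stand: fixed upright brown post, 40 mm wide (y), 25 mm thick, 270 mm high, on a dark steel foot 90 x 100 x 12 mm. Origin at bench level at the middle of the post's front face; the front looks along its -x, z up. The foot reaches 25 mm in front of the front face
- peg: the orange peg on the post's front: 8 mm thick, 60 mm long, leaning 45 degrees upward out of the front face. Origin at its root on the face, 250 mm above the bench; its x axis runs along the peg to the tip (tip at x = 60 mm); its y is level
- tape_roll: a roll of blue tape, 84 mm across and 25 mm high, lying flat; bystander, origin at its underside
- elbow: a white plastic pipe elbow, about 70 mm long, 46 mm high; bystander, origin at its underside
- primer: a can with a blue band, 70 mm across, 110 mm high; bystander, origin at its underside
- glue: a jar with a red cap, 60 mm across, 100 mm high; bystander, origin at its underside
- driver: a screwdriver lying on the bench; its x axis runs from handle to tip; bystander, origin at its underside
- coupling: a short white pipe coupling, 48 mm across, 50 mm high, standing on end; bystander, origin at its underside
Things that resemble listed ones, but are neither listed nor needed, are in the scene too. There is more than one size of the scanner; the one meant has the size given above. Leave any pink look-alike of the carton_red alone.

How it is judged:
On the way:
1. held scanner aimed 1 s at the red label: centre within 15 mm of the beam in y and z, 60-140 mm off, scan line within 0.3 rad of label y, beam within 1.1 rad of square, under 0.03 m/s, 0.3 rad/s (x of label_red in the frame of scan_head between 0.06 and 0.14 m and y of label_red in the frame of scan_head between -0.015 and 0.015 m and z of label_red in the frame of scan_head between -0.015 and 0.015 m and angle between the y axis of scan_head and the y axis of label_red, either way round below 0.3 rad and angle between the x axis of scan_head and the z axis of label_red, either way round below 1.1 rad and z of scan_head in the frame of label_red above 0.02 m and linear speed of scanner below 0.03 m/s and angular speed of scanner below 0.3 rad/s and contact force between the fingers and scanner above 0.5 N), for 1 s.
At the end, for the whole second after the job is handed in: The scanner hangs head down from the peg, which passes through its tail eye (eye centre -5 to 55 mm along the peg and within 18 mm of its axis in y and z), scanner's x axis within about 0.54 rad of straight down, window more than 30 mm above the bench, at rest (under 0.03 m/s and 0.4 rad/s) (x of scanner_eye in the frame of peg between -0.005 and 0.055 m and y of scanner_eye in the frame of peg between -0.018 and 0.018 m and z of scanner_eye in the frame of peg between -0.018 and 0.018 m and height (world z) of scan_head above 0.03 m and angle between scanner's own x axis and vertical above 2.6 rad and linear speed of scanner below 0.03 m/s and angular speed of scanner below 0.4 rad/s); the robot touches nothing.
It fails at once if a carton is pushed more than 20 mm (distance of any of carton_red, carton_blue from where it was at the start of the episode above 0.02 m).
It fails at once if a bystander on the bench is moved more than 40 mm (distance of any of tape_roll, elbow, primer, glue, driver, coupling from where it was at the start of the episode above 0.04 m).
It also fails if it takes over 59 s, if anything falls off the work surface, if the arm or the gripper's body presses on something with over 40 N, if the wrist force passes 120 N, or if a joint passes its speed limit or range.

## Working session

There is one attempt and no reset: what is moved stays moved. The work goes in short steps, Python scripts to look and compute and a tool call to move; the robot and the scene stay as the last step left them, time stands still between calls to the robot, and variables do not carry over. Pictures are saved under pics/ and viewed, at most 11 in all, crops included, and the job is handed in when it is done.

Besides the shell and the picture viewer there is one more tool, called after ">>>" in YAML: its name, and indented under it one key for each argument. play_rows: Moves the arm, as the interface text tells. Its arguments: {"type":"object","properties":{"moves":{"type":"array","items":{"type":"array","items":{"type":"array","items":{"type":"number"}}}},"newtons":{"type":"number"}},"required":["moves"]}

```bash
mkdir -p pics
python3 - <<'E'
from workcell import bot, vision
import cv2, numpy as np, pickle
s=bot.read_state(); print(s)
ims=[]
for n in ["scene","side"]:
    c=vision.read_camera(n); pickle.dump(c,open(n+".pkl","wb"))
    cv2.imwrite(f"pics/{n}0.png",c["image"][:,:,::-1]); print(n,c["K"].tolist(),(-c["R"].T@c["t"]).round(3))
E
```

```text
{'time': 0.0, 'q': array([-1.35390021e+00,  2.64749522e-01,  1.60538526e+00, -1.93774242e-08,
        1.27368871e+00, -3.69217999e-02]), 'joint_vel': array([ 0.00112395,  0.00060814, -0.00079829,  0.00016193,  0.00056974,
        0.00095255]), 'joint_torque': array([ 3.33212438e-04, -5.15108943e+01, -3.67312610e+01,  3.32284685e-05,
        1.29625757e-02, -1.08092070e-05]), 'tool_pos': array([ 0.1693196 , -0.65266166,  0.22995839]), 'tcp_rot': array([-3.11412357e+00, -3.97345688e-01,  3.14712549e-04]), 'wrist_force': array([-0.66645936, -0.38728209, -0.93480945]), 'torque': array([-0.01114194, -0.02402466, -0.00069406]), 'grip_force': 0.0, 'width': 1.002479072987881}
scene [[423.87165493839484, 0.0, 313.0269388432739], [0.0, 423.87165493839484, 201.77429517407924], [0.0, 0.0, 1.0]] [1.392 0.399 1.052]
side [[377.9675935588389, 0.0, 316.9205328174234], [0.0, 377.9675935588389, 198.82453148931273], [0.0, 0.0, 1.0]] [ 0.44  -0.973  0.805]
```

View pics/scene0.png

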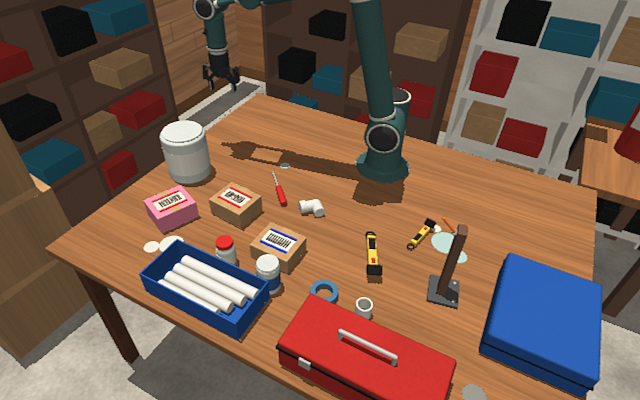

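View pics/side0.png

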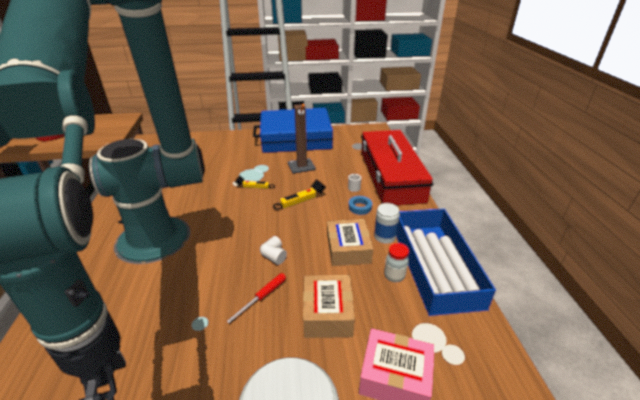

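The scene view shows two scanners, at about (373,253) and (421,234). The red-striped carton is at (236,203), with a pink look-alike at (172,206). The blue-label carton is at (278,247), and the post stands at (450,262) with its peg at about (447,225). The side view agrees: larger scanner (300,195), red label (328,297), post (301,140). I'll measure sizes from depth and check in one crop.

```bash
cat > h.py <<'E'
import numpy as np, pickle, cv2
def cloud(c):
    v,u=np.mgrid[0:400,0:640]; d=c["depth"]; K=c["K"]
    P=np.stack([(u-K[0,2])/K[0,0]*d,(v-K[1,2])/K[1,1]*d,d],-1)
    W=(P-c["t"])@c["R"]; W[d==0]=np.nan; return W
def proj(c,X):
    p=c["R"]@np.asarray(X)+c["t"]; p=c["K"]@p; return p[:2]/p[2]
E
python3 - <<'E'
from h import *
S=[pickle.load(open(n+".pkl","rb")) for n in("scene","side")]
a=S[0]["image"][195:315,345:485]; b=S[1]["image"][90:220,220:340]
A=cv2.resize(a,None,fx=4,fy=4,interpolation=cv2.INTER_CUBIC)[:,:,::-1];cv2.imwrite("pics/cropA.png",A)
for c,n,rois in zip(S,("scene","side"),[{"big":(225,285,360,390),"small":(212,255,402,440)},{"big":(175,212,268,332),"small":(170,195,228,280)}]):
    W=cloud(c); hsv=cv2.cvtColor(c["image"],cv2.COLOR_RGB2HSV)
    for k,(r0,r1,c0,c1) in rois.items():
        w=W[r0:r1,c0:c1]; h=hsv[r0:r1,c0:c1]
        y=(h[...,0]>20)&(h[...,0]<35)&(h[...,1]>150)&(h[...,2]>90)
        p=w[y]; p=p[(p[:,2]>0.005)&(p[:,2]<.08)]; 
        (cx,cy),(s1,s2),ang=cv2.minAreaRect(p[:,:2].astype(np.float32))
        print(n,k,"yellow",len(p),p.mean(0).round(3),"rect",round(cx,3),round(cy,3),round(s1,3),round(s2,3),round(ang,1),"zmax",np.percentile(p[:,2],95).round(3))
        q=w[(h[...,2]<70)]; q=q[q[:,2]>.035]; print("  black high",len(q),q.mean(0).round(3) if len(q) else '', q[:,2].max().round(3) if len(q) else '')
# cartons, label points, post, peg
W0=cloud(S[0]);W1=cloud(S[1])
def top(W,r0,r1,c0,c1,z0,z1,nm):
    w=W[r0:r1,c0:c1].reshape(-1,3); w=w[(w[:,2]>z0)&(w[:,2]<z1)]
    (cx,cy),(a,b),g=cv2.minAreaRect(w[:,:2].astype(np.float32)); print(nm,len(w),"c",round(cx,4),round(cy,4),round(a,3),round(b,3),round(g,1),w[:,2].mean().round(4))
top(W0,180,225,205,265,.06,.078,"red0");top(W1,270,340,298,360,.06,.078,"red1")
top(W0,222,270,245,312,.052,.068,"blue0");top(W1,218,265,322,380,.052,.068,"blue1")
for c,W,(r0,r1,c0,c1),n in[(S[0],W0,(205,310,420,480),"post0"),(S[1],W1,(100,180,280,325),"post1")]:
    hsv=cv2.cvtColor(c["image"],cv2.COLOR_RGB2HSV)[r0:r1,c0:c1]; w=W[r0:r1,c0:c1]
    o=(hsv[...,0]>5)&(hsv[...,0]<20)&(hsv[...,1]>180)&(hsv[...,2]>120)&(w[...,2]>.2)
    p=w[o]; print(n,"peg",len(p)); print(p[np.argsort(p[:,2])][::max(1,len(p)//10)].round(3))
    q=w.reshape(-1,3);q=q[(q[:,2]>.1)&(q[:,2]<.24)]; (cx,cy),(a,b),g=cv2.minAreaRect(q[:,:2].astype(np.float32));print(" post rect",round(cx,4),round(cy,4),round(a,3),round(b,3),round(g,1))
    q=w.reshape(-1,3);q=q[(q[:,2]>.262)&(q[:,2]<.28)]; print(" top",len(q),q.min(0).round(3),q.max(0).round(3))
E
```

```text
scene big yellow 171 [0.489 0.149 0.029] rect 0.481 0.149 0.155 0.029 24.6 zmax 0.037
  black high 149 [0.565 0.188 0.047] 0.061
scene small yellow 120 [0.333 0.265 0.02 ] rect 0.327 0.263 0.023 0.103 77.7 zmax 0.026
  black high 20 [0.267 0.276 0.038] 0.042
side big yellow 283 [0.478 0.141 0.021] rect 0.458 0.206 0.136 0.166 21.0 zmax 0.031
  black high 68 [0.555 0.175 0.046] 0.057
side small yellow 126 [0.326 0.255 0.015] rect 0.323 0.257 0.022 0.101 82.3 zmax 0.022
  black high 8 [0.262 0.267 0.039] 0.042
red0 1008 c 0.5238 -0.355 0.145 0.127 85.1 0.0703
red1 2295 c 0.5236 -0.3566 0.143 0.12 84.7 0.0695
blue0 1287 c 0.6189 -0.1194 0.144 0.124 88.1 0.0607
blue1 1320 c 0.6371 -0.1204 0.145 0.16 88.8 0.0597
post0 peg 43
[[0.517 0.367 0.256]
 [0.515 0.362 0.264]
 [0.515 0.361 0.267]
 [0.522 0.357 0.271]
 [0.516 0.357 0.273]
 [0.519 0.352 0.277]
 [0.52  0.354 0.279]
 [0.525 0.343 0.286]
 [0.525 0.34  0.287]
 [0.522 0.339 0.292]
 [0.521 0.338 0.294]]
 post rect 0.513 0.3885 0.043 0.026 10.8
 top 143 [0.49  0.346 0.262] [0.533 0.403 0.279]
post1 peg 4
[[0.516 0.336 0.287]
 [0.52  0.331 0.293]
 [0.516 0.331 0.293]
 [0.516 0.333 0.296]]
 post rect 0.5362 0.573 0.409 0.212 88.7
 top 40 [0.489 0.346 0.262] [0.527 0.398 0.278]
```

View pics/cropA.png

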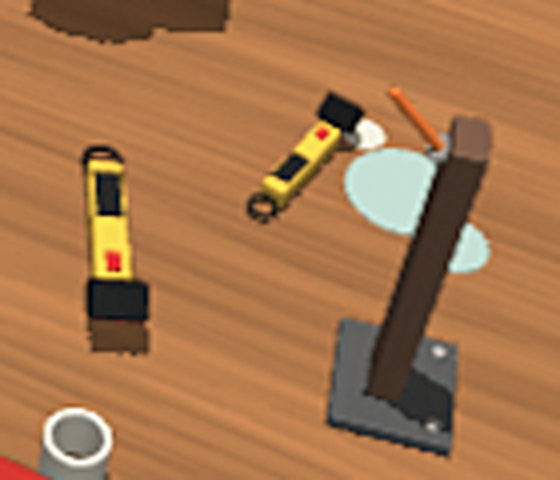

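The crop shows the scanner at (373,253), black head towards (375,268) and eye at (371,234). It is the full-size one: its handle measures about 135 x 29 mm with the head at 58 mm, while the other's handle is only about 100 x 22 mm. I'll check that the path clears the bucket, refine the scanner fit and get the move numbers.

Run:
```python
from h import *
S=[pickle.load(open(n+".pkl","rb")) for n in("scene","side")]
W0,W1=map(cloud,S)
w=W0[120:185,160:212].reshape(-1,3); w=w[w[:,2]>.1]; print("bucket",w.min(0).round(3),w.max(0).round(3))
# scanner: points above bench near it, both cams
for W in(W0,W1):
    w=W.reshape(-1,3); m=(abs(w[:,0]-.49)<.13)&(abs(w[:,1]-.15)<.1)&(w[:,2]>.022)&(w[:,2]<.07); w=w[m]
    (cx,cy),(a,b),g=cv2.minAreaRect(w[:,:2].astype(np.float32)); print(len(w),cx,cy,a,b,g)
    h=w[(w[:,2]<.035)]; mu=h[:,:2].mean(0); U,s,V=np.linalg.svd(h[:,:2]-mu); d=V[0]*np.sign(V[0,0]); print(" axis",mu.round(4),np.degrees(np.arctan2(d[1],d[0])).round(1), ((w[:,:2]-mu)@d).min().round(3),((w[:,:2]-mu)@d).max().round(3))
```

```text
bucket [ 0.34  -0.733  0.1  ] [ 0.509 -0.573  0.197]
437 0.4807821810245514 0.2076634019613266 0.1789436936378479 0.14680394530296326 20.691808700561523
 axis [0.4808 0.1495] 23.7 -0.07 0.11
355 0.4955642521381378 0.16102588176727295 0.174369677901268 0.050069697201251984 22.766284942626953
 axis [0.4864 0.1474] 22.0 -0.073 0.101
```

>>> play_rows:
  moves:
    - [[0, 0, 0, 0.3, 0, 0, 85], [0, 0, 0, 0.35, -0.1, 0, 85], [0, 0, 0, 0.2, -0.3, 0, 85], [0, 0, 0, 0.1, -0.35, 0, 85], [0, 0, 0, 0.1, -0.38, 0, 85]]
  newtons: 60

```text
time: 0.52
tool_pos: [0.2435, -0.5162, 0.2302]
tcp_rot: [-3.115, -0.399, 0.0]
wrist_force: [0.2, 0.7, 0.3]
width: 0.996
grip_force: 0.0
```

>>> play_rows:
  moves:
    - [[0, 0, 0, 0.22, -0.33, 0, 85], [0, 0, 0, 0.22, -0.33, 0, 85], [0, 0, 0, 0.22, -0.33, 0, 85], [0, 0, 0, 0.22, -0.33, 0, 85], [0, 0, 0, 0.22, -0.33, 0, 85]]

```text
time: 0.93
tool_pos: [0.3077, -0.3282, 0.2308]
tcp_rot: [-3.116, -0.396, 0.0]
wrist_force: [0.7, 0.7, 0.3]
width: 0.999
grip_force: 0.0
```

>>> play_rows:
  moves:
    - [[0, 0, 0, 0.22, -0.33, 0, 85], [0, 0, 0, 0.22, -0.33, 0, 85], [0, 0, 0, 0.22, -0.33, 0, 85], [0, 0, 0, 0.22, -0.33, 0, 85], [0, 0, 0, 0.22, -0.33, 0, 85]]

```text
time: 1.35
tool_pos: [0.3727, -0.141, 0.2311]
tcp_rot: [3.116, 0.397, 0.0]
wrist_force: [1.6, -0.0, -0.9]
width: 0.996
grip_force: 0.0
```

```bash
cat >> h.py <<'E'
def log():
    from workcell import bot
    s=bot.read_state(); open("log.txt","a").write(repr([s["q"].tolist(),s["tool_pos"].tolist(),s["tcp_rot"].tolist()])+"\n"); return s
E
python3 -c "
from h import *
s=log();print(s['q'].round(3),s['tool_pos'],s['tcp_rot'])"
```

```text
[-0.424 -0.286  2.148 -0.     1.279  0.893] [ 0.37265971 -0.14104796  0.23111366] [3.11629696e+00 3.96850166e-01 3.26871663e-04]
```

>>> play_rows:
  moves:
    - [[0, 0, 0, 0.23, -0.32, 0, 85], [0, 0, 0, 0.23, -0.32, 0, 85], [0, 0, 0, 0.23, -0.32, 0, 85], [0, 0, 0, 0.23, -0.32, 0, 85], [0, 0, 0, 0.23, -0.32, 0, 85]]

```text
time: 1.77
tool_pos: [0.4439, 0.0429, 0.2311]
tcp_rot: [3.116, 0.398, 0.0]
wrist_force: [1.4, -0.9, 0.2]
width: 0.998
grip_force: 0.0
```

>>> play_rows:
  moves:
    - [[0, 0, 0, 0.23, -0.32, 0, 85], [0, 0, 0, 0.23, -0.32, 0, 85], [0, 0, 0, 0.23, -0.32, 0, 85], [0, 0, -0.15, 0, 0, 0, 85], [0, 0, -0.15, 0, 0, 0, 85]]

```text
time: 2.18
tool_pos: [0.4867, 0.1534, 0.2305]
tcp_rot: [-3.075, -0.641, 0.002]
wrist_force: [0.1, -0.4, 0.2]
width: 0.996
grip_force: 0.0
```

>>> play_rows:
  moves:
    - [[0, 0, 0, 0, 0, 0, 85]]

```text
time: 2.27
tool_pos: [0.4863, 0.1519, 0.2305]
tcp_rot: [3.076, 0.636, -0.003]
wrist_force: [0.3, 0.3, -0.4]
width: 0.993
grip_force: 0.0
```

Run:
```python
from h import *
from workcell import vision
s=log();print(s['q'].round(3),s['tool_pos'],s['tcp_rot'])
c=vision.read_camera("wrist");pickle.dump(c,open("wrist.pkl","wb"));cv2.imwrite("pics/wrist1.png",c["image"][:,:,::-1])
W=cloud(c); w=W.reshape(-1,3); m=(abs(w[:,0]-.49)<.13)&(abs(w[:,1]-.15)<.1)&(w[:,2]>.015)&(w[:,2]<.07); w=w[m]
(cx,cy),(a,b),g=cv2.minAreaRect(w[:,:2].astype(np.float32)); print(len(w),cx,cy,a,b,g)
h=w[w[:,2]<.035]; (cx,cy),(a,b),g=cv2.minAreaRect(h[:,:2].astype(np.float32)); print(len(h),cx,cy,a,b,g)
h=w[w[:,2]>.045];(cx,cy),(a,b),g=cv2.minAreaRect(h[:,:2].astype(np.float32)); print(len(h),cx,cy,a,b,g,h[:,2].max())
```

```text
[ 0.254 -0.05   1.951 -0.     1.242  1.417] [0.48626897 0.15191091 0.23047043] [ 3.07636995e+00  6.35836060e-01 -2.59715233e-03]
6092 0.4768025875091553 0.19325271248817444 0.20660361647605896 0.15685659646987915 11.826334953308105
3711 0.4425836503505707 0.19887064397335052 0.16747918725013733 0.15637558698654175 23.00228500366211
1506 0.5596897602081299 0.1886395812034607 0.02915072999894619 0.04563738405704498 24.389022827148438 0.05805793130162433
```

View pics/wrist1.png

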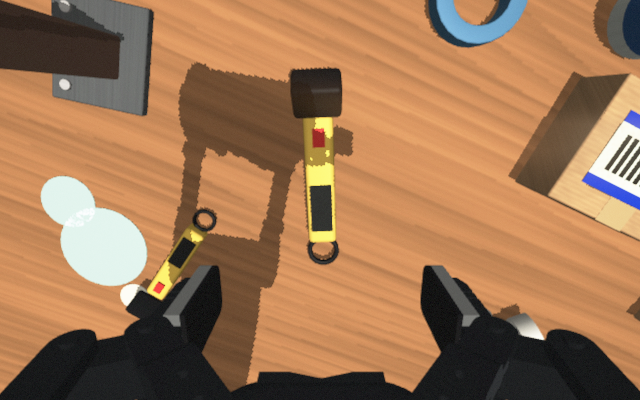

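The wrist view shows the scanner from head (317,93) to eye (323,250), and the small scanner at (175,265) well aside. Next: fit the scanner axis precisely, and fit the arm's kinematics for planning.

Run:
```python
from h import *
c=pickle.load(open("wrist.pkl","rb")); W=cloud(c); hsv=cv2.cvtColor(c["image"],cv2.COLOR_RGB2HSV)
m=np.zeros((400,640),bool); m[100:265,270:360]=1
def rect(mm,n):
    p=W[mm]; (cx,cy),(a,b),g=cv2.minAreaRect(p[:,:2].astype(np.float32)); print(n,len(p),round(cx,4),round(cy,4),round(a,4),round(b,4),round(g,2))
    mu=p[:,:2].mean(0);V=np.linalg.svd(p[:,:2]-mu)[2][0];print("  pca",mu.round(4),np.degrees(np.arctan(V[1]/V[0])).round(2))
z=W[...,2]
rect(m&(z>.027)&(z<.034),"handle top")
m[:]=0;m[55:130,280:355]=1; rect(m&(z>.052)&(z<.062),"head top")
K,R,t=c["K"],c["R"],c["t"]; o=-R.T@t
for u,v,zz in[(323,251,.014)]:
    d=R.T@np.linalg.inv(K)@[u,v,1]; print("eye",(o+d*(zz-o[2])/d[2]).round(4))
# FK fit
from scipy.spatial.transform import Rotation as Ro
from scipy.optimize import least_squares
L=[eval(l) for l in open("log.txt")]+[[[-1.35390021,.264749522,1.60538526,0,1.27368871,-.0369218],[.1693196,-.65266166,.22995839],[-3.11412357,-.397345688,.000314712]]]
for q,p,r in L: print(np.hypot(p[0],p[1])-0, p[2], q[1:5], np.arctan2(p[1],p[0])-q[0])
```

```text
handle top 3390 0.4795 0.1507 0.1323 0.0412 24.71
  pca [0.483 0.152] 25.51
head top 707 0.5599 0.1889 0.0149 0.0453 25.46
  pca [0.5599 0.1886] -63.91
eye [0.4049 0.114  0.014 ]
0.398459263124062 0.23111365849347923 [-0.28562835429331107, 2.1482602222253138, -5.666623275828555e-07, 1.2787161986151645] 0.06253097346102587
0.5094452204263978 0.23047042807311213 [-0.050246029602322544, 1.9513903891458033, -0.00012369503960730924, 1.2421097610232485] 0.04881618028616447
0.6742672833365977 0.22995839 [0.264749522, 1.60538526, 0, 1.27368871] 0.036937364876478807
```

Eye, handle centre and head agree within 1 mm: origin (0.496,0.158), yaw 25.6°. I'll descend and grasp at scanner x = -5.

>>> play_rows:
  moves:
    - [[0, 0, -0.08, 0.06, -0.01, 0, 85], [0, 0, 0, 0, 0, 0.38, 85], [0, 0, 0, 0, 0, 0.38, 85], [0, 0, 0, 0, 0, 0.38, 85], [0, 0, 0, 0, 0, 0.38, 85]]

```text
time: 2.73
tool_pos: [0.4919, 0.1537, 0.0783]
tcp_rot: [-3.066, -0.686, -0.003]
wrist_force: [0.6, -0.7, -0.8]
width: 0.994
grip_force: 0.0
```

>>> play_rows:
  moves:
    - [[0, 0, 0, 0, 0, 0.35, 85], [0, 0, 0, 0, 0, 0.26, 85], [0, 0, 0, 0, 0, 0.12, 85], [0, 0, 0, 0, 0, 0, 60], [0, 0, 0, 0, 0, 0, 35]]

```text
time: 3.15
tool_pos: [0.4919, 0.154, 0.0065]
tcp_rot: [3.065, 0.689, -0.001]
wrist_force: [0.6, 0.5, -0.6]
width: 0.738
grip_force: 0.0
```

>>> play_rows:
  moves:
    - [[0, 0, 0, 0, 0, 0, 20], [0, 0, 0, 0, 0, 0, 20], [0, 0, 0, 0, 0, 0, 20], [0, 0, 0, 0, 0, 0, 20], [0, 0, 0, 0, 0, 0, 20]]

```text
time: 3.57
tool_pos: [0.4942, 0.155, 0.0088]
tcp_rot: [-3.064, -0.691, -0.008]
wrist_force: [0.0, -0.1, 6.0]
width: 0.337
grip_force: 61.6
```

>>> play_rows:
  moves:
    - [[0, 0, 0, 0, 0, -0.2, 20], [0, 0, 0, 0, 0, -0.4, 20], [0, 0, 0, 0, 0, -0.4, 20], [0, 0, 0, 0, 0, -0.4, 20], [0, 0, 0, 0, 0, -0.4, 20]]

```text
time: 3.98
tool_pos: [0.4912, 0.1542, 0.1886]
tcp_rot: [3.065, 0.691, 0.001]
wrist_force: [0.9, 1.4, -1.3]
width: 0.336
grip_force: 60.5
```

>>> play_rows:
  moves:
    - [[0, 0.2, 0, 0, 0, 0, 20], [0, 0.2, 0, 0, 0, 0, 20], [0, 0.2, 0, 0, 0, 0, 20], [0.2, 0, 0, 0, 0, 0, 20], [0.2, 0, 0, 0, 0, 0, 20]]

```text
time: 4.4
tool_pos: [0.4881, 0.1558, 0.1863]
tcp_rot: [-2.774, -0.677, -0.358]
wrist_force: [0.5, -0.3, -2.1]
width: 0.338
grip_force: 60.5
```

Run:
```python
from h import *
from workcell import vision
s=log();print(s['q'].round(3),s['tool_pos'],s['tcp_rot'],s['width'],s['grip_force'])
c=vision.read_camera("wrist");pickle.dump(c,open("wrist2.pkl","wb"))
d=vision.read_camera("side")
cv2.imwrite("pics/grasp.png",np.hstack([c["image"],d["image"]])[:,:,::-1][::1,::1] if 0 else cv2.resize(np.vstack([c["image"][:, :],d["image"]]),(480,600))[:,:,::-1])
s=log()
```

```text
[ 0.055 -0.158  2.176  0.374  0.956  0.955] [0.48808958 0.15576861 0.1863069 ] [-2.77404004 -0.67733282 -0.35829153] 0.3378369030973533 60.467365980148315
```

View pics/grasp.png

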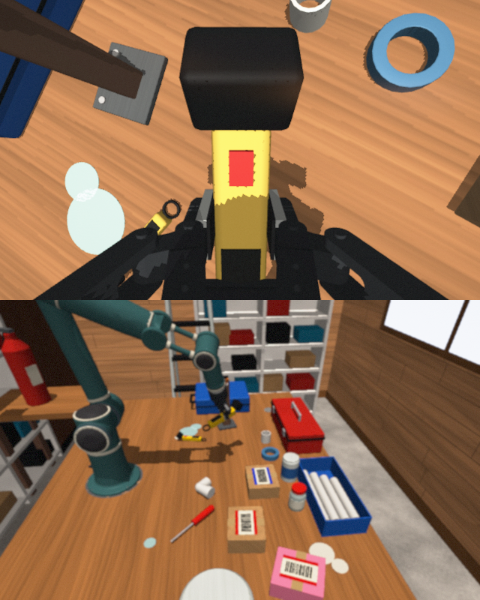

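The wrist picture shows the scanner held squarely, head at top centre (240,80), and the side picture confirms it is off the bench. Now I fit the kinematics, measure the scanner in the tool frame, and plan scan and hang poses.

```bash
cat > kin.py <<'E'
import numpy as np
from scipy.spatial.transform import Rotation as Ro
from scipy.optimize import least_squares
E=Ro.from_euler
def fk(q,p):
    a,d1,L2,L3,e,d6,off,w,ty=p
    R1=E('z',q[0]);R2=R1*E('y',q[1]);R3=R2*E('y',q[2]);R4=R3*E('z',q[3]);R5=R4*E('y',q[4]);R6=R5*E('z',q[5])
    X=np.array([0,0,d1])+R1.apply([a,off,0])+R2.apply([0,0,L2])+R3.apply([e,0,L3])+R5.apply([w,ty,d6])
    return X,R6
LO=np.array([-2.63,-.94,.31,-1.31,0,-2.55]);HI=np.array([2.63,2.18,2.57,4.45,2.66,2.55])
def load():
    L=[eval(l) for l in open("log.txt")]
    return L+[[[-1.35390021,.264749522,1.60538526,0,1.27368871,-.0369218],[.1693196,-.65266166,.22995839],[-3.11412357,-.397345688,.000314712]]]
E
python3 - <<'E'
from kin import *; from h import *
L=load(); q,p,r=L[-2]
for q,p,r in L:
    R=fk(q,[0]*9)[1]; print((R.inv()*Ro.from_rotvec(r)).as_rotvec().round(3))
def res(x): return np.concatenate([fk(q,x)[0]-p for q,p,r in L]+[1e-3*(x-np.array([0,.2,.4,.4,0,.2,0.025,0,0]))])
s=least_squares(res,[0,.2,.4,.4,0,.2,.025,0,0]); print(s.x.round(4),abs(s.fun[:3*len(L)]).max())
c=pickle.load(open("wrist2.pkl","rb")); q,p,r=L[-3]; W=cloud(c); T=(W-p)@Ro.from_rotvec(r).as_matrix()
hsv=cv2.cvtColor(c["image"],cv2.COLOR_RGB2HSV)
y=(hsv[...,0]>20)&(hsv[...,0]<35)&(hsv[...,1]>150)&(abs(T[...,2])<.1)&(abs(T[...,1])<.03)&(abs(T[...,0])<.1)
P=T[y];print("yellow",len(P),np.percentile(P,[2,50,98],axis=0).round(4))
for xb in(.02,.03,.04):
    Q=P[abs(P[:,0]-xb)<.004]; print(xb,Q[:,1].min().round(4),Q[:,1].max().round(4),np.median(Q[:,2]).round(4))
b=(hsv[...,2]<60)&(T[...,0]>.04)&(T[...,0]<.11)&(abs(T[...,1])<.035)&(abs(T[...,2])<.08); P=T[b];print("head",len(P),np.percentile(P,[1,50,99],axis=0).round(4))
E
```

```text
[0.    0.    1.571]
[0.    0.    1.571]
[-0.     0.     1.571]
[0.    0.    1.571]
[ 0.    -0.     1.571]
[0.0062 0.2482 0.512  0.5661 0.0014 0.3441 0.0217 0.0061 0.0032] 1.3544143014215804e-05
yellow 6578 [[-0.0335 -0.0137 -0.022 ]
 [ 0.0014  0.0013 -0.0203]
 [ 0.0491  0.0147 -0.0169]]
0.02 -0.0142 0.0153 -0.019
0.03 -0.0143 0.0153 -0.019
0.04 -0.014 0.0152 -0.019
head 19412 [[ 0.0522 -0.0207 -0.0472]
 [ 0.0753  0.0002 -0.0393]
 [ 0.0929  0.0219 -0.0265]]
```

```bash
cat >> kin.py <<'E'
def fit():
    L=load(); x0=np.array([0.0062,0.2482,0.512,0.5661,0.0014,0.3441,0.0217,0.0061,0.0032])
    return least_squares(lambda x:np.concatenate([fk(q,x)[0]-p for q,p,r in L]+[1e-3*(x-x0)]),x0).x
RC=E('z',np.pi/2)
def ik(X,R,P,q0=None,n=40,seed=0):
    g=np.random.default_rng(seed); S=[]
    for k in range(n):
        s=q0 if (k==0 and q0 is not None) else g.uniform(LO,HI)
        def f(q):
            x,r=fk(q,P); return np.r_[(x-X)*3,((r*RC).inv()*R).as_rotvec()]
        o=least_squares(f,np.clip(s,LO+1e-3,HI-1e-3),bounds=(LO,HI))
        if np.abs(o.fun).max()<1e-4 and not any(np.abs(o.x-t).max()<.05 for t in S): S.append(o.x)
        if q0 is not None and S: break
    return S
ov=np.array([.187,-.982,0]);up=np.array([0,0,1.]);root=np.array([.5153,.3762,.25]);peg=(ov+up)/2**.5
EYE=np.array([-.099,0,-.0015])
def hang(th,d,dz=0):
    sx=-np.cos(th)*up+np.sin(th)*ov; sz=np.cos(th)*ov+np.sin(th)*up; tz=-sz; tx=sx; ty=np.cross(tz,tx)
    R=Ro.from_matrix(np.c_[tx,ty,tz]); return root+peg*d+up*dz-R.apply(EYE),R
E
python3 - <<'E'
from kin import *
P=fit()
for th in(0,15,30,45,60):
    for d in (.09,.025):
        X,R=hang(np.radians(th),d); print(th,d,X.round(3),[s.round(2).tolist() for s in ik(X,R,P,n=25)])
E
```

```text
0 0.09 [0.527 0.315 0.215] [[-0.08, 0.57, 1.98, 1.34, 1.72, 2.15]]
0 0.025 [0.518 0.36  0.169] [[-0.01, 0.64, 1.99, 1.4, 1.67, 2.07]]
15 0.09 [0.532 0.29  0.218] [[-0.11, 0.42, 1.97, 1.18, 1.58, 2.29]]
15 0.025 [0.523 0.335 0.172] [[-0.03, 0.48, 2.0, 1.24, 1.5, 2.22]]
30 0.09 [0.536 0.266 0.227] [[-0.09, 0.28, 1.94, 0.99, 1.46, 2.45]]
30 0.025 [0.528 0.311 0.181] [[-0.01, 0.33, 1.98, 1.05, 1.36, 2.4]]
45 0.09 [0.54  0.246 0.243] []
45 0.025 [0.532 0.291 0.197] []
60 0.09 [0.543 0.23  0.263] []
60 0.025 [0.535 0.275 0.217] []
```

>>> play_rows:
  moves:
    - [[-0.2, 0, 0, 0, 0, 0, 20], [-0.2, 0, 0, 0, 0, 0, 20], [0, -0.2, 0, 0, 0, 0, 20], [0, -0.2, 0, 0, 0, 0, 20], [0, -0.2, 0, 0, 0, 0, 20]]

```text
time: 4.92
tool_pos: [0.4915, 0.1549, 0.1878]
tcp_rot: [3.06, 0.691, -0.001]
wrist_force: [0.7, -0.4, -1.5]
width: 0.335
grip_force: 60.6
```

>>> play_rows:
  moves:
    - [[0, 0, 0, -0.23, 0.28, 0, 20], [0, 0, 0, -0.23, 0.28, 0, 20], [0, 0, 0, -0.23, 0.28, 0, 20], [0, 0, 0, -0.23, 0.28, 0, 20], [0, 0, 0, -0.23, 0.28, 0, 20]]

```text
time: 5.33
tool_pos: [0.448, -0.0226, 0.1867]
tcp_rot: [3.061, 0.691, 0.001]
wrist_force: [1.1, -0.2, -1.1]
width: 0.335
grip_force: 60.6
```

>>> play_rows:
  moves:
    - [[0, 0, 0, -0.23, 0.28, 0, 20], [0, 0, 0, -0.23, 0.28, 0, 20], [0, 0, 0, -0.23, 0.28, 0, 20], [0, 0, 0, -0.23, 0.28, 0, 20], [0, 0, 0, -0.23, 0.28, 0, 20]]

```text
time: 5.75
tool_pos: [0.404, -0.1991, 0.1871]
tcp_rot: [3.061, 0.69, 0.0]
wrist_force: [0.8, 0.5, -2.1]
width: 0.335
grip_force: 60.6
```

>>> play_rows:
  moves:
    - [[0, 0, 0.21, 0, 0, 0, 20], [0, 0, 0.21, 0, 0, 0, 20], [0, 0, 0.21, 0, 0, 0, 20], [0, 0, 0.21, 0, 0, 0, 20], [0, 0, 0.21, 0, 0, 0, 20]]

```text
time: 6.17
tool_pos: [0.4046, -0.1978, 0.1868]
tcp_rot: [3.135, -0.138, 0.001]
wrist_force: [-0.2, 0.2, -1.3]
width: 0.335
grip_force: 60.6
```

>>> play_rows:
  moves:
    - [[0, 0, 0, -0.04, 0.29, 0.12, 20], [0, 0, 0, -0.04, 0.29, 0.12, 20], [0, 0, 0, -0.04, 0.29, 0.12, 20], [0, 0, 0, -0.04, 0.3, 0.12, 20], [0, 0, 0, -0.04, 0.3, 0.12, 20]]

```text
time: 6.58
tool_pos: [0.3727, -0.3437, 0.1265]
tcp_rot: [3.136, -0.127, 0.0]
wrist_force: [-0.0, -0.4, -2.1]
width: 0.334
grip_force: 60.6
```

>>> play_rows:
  moves:
    - [[0, 0, 0, 0, 0, 0, 20], [0, 0, 0, 0, 0, 0, 20]]

```text
time: 6.75
tool_pos: [0.372, -0.343, 0.1258]
tcp_rot: [3.138, -0.132, -0.003]
wrist_force: [-0.0, 1.4, -1.9]
width: 0.337
grip_force: 60.7
```

Run:
```python
from h import *; from kin import *
from workcell import vision
s=log();X=s['tool_pos'];R=Ro.from_rotvec(s['tcp_rot']);print(s['q'].round(3),X,s['tcp_rot'],s['joint_vel'].round(3))
win=X+R.apply([.082,0,-.0145]); beam=R.apply([.7071,0,.7071]); y=R.apply([0,-1,0]); z=np.cross(beam,y)
for n in("wrist","side","scene"):
    c=vision.read_camera(n); W=cloud(c); h=cv2.cvtColor(c["image"],cv2.COLOR_RGB2HSV)
    near=(abs(W[...,0]-.524)<.055)&(abs(W[...,1]+.356)<.075)&(W[...,2]>.062)&(W[...,2]<.08)
    red=near&((h[...,0]<6)|(h[...,0]>174))&(h[...,1]>170)&(h[...,2]>90)
    white=near&(h[...,1]<60)&(h[...,2]>110)
    p=W[red|white]; 
    if len(p)<20: print(n,len(p)); continue
    (cx,cy),(a,b),g=cv2.minAreaRect(p[:,:2].astype(np.float32)); L=np.array([cx,cy,.0705]); d=L-win
    print(n,len(p),np.round([cx,cy,a,b,g],4),p[:,2].mean().round(4),"in scan_head",np.round([d@beam,d@y,d@z],4))
    if n=="wrist": cv2.imwrite("pics/scan.png",c["image"][:,:,::-1])
```

```text
[-7.930e-01  3.800e-02  2.068e+00 -2.000e-03  1.036e+00  8.630e-01] [ 0.3720445  -0.34296293  0.12581252] [ 3.13809366e+00 -1.31991354e-01 -2.64757802e-03] [ 0.032 -0.028  0.008  0.02   0.015 -0.005]
wrist 1332 [ 4.8650e-01 -3.4520e-01  8.6200e-02  1.3600e-02  8.1119e+01] 0.0698 in scan_head [ 0.0721  0.0074 -0.0264]
side 773 [ 5.24700e-01 -3.56900e-01  1.00300e-01  6.73000e-02  8.45481e+01] 0.0703 in scan_head [ 0.0996 -0.001   0.0013]
scene 323 [ 5.25400e-01 -3.56900e-01  1.02600e-01  7.31000e-02  8.48698e+01] 0.0713 in scan_head [ 0.1001 -0.001   0.0018]
```

View pics/scan.png

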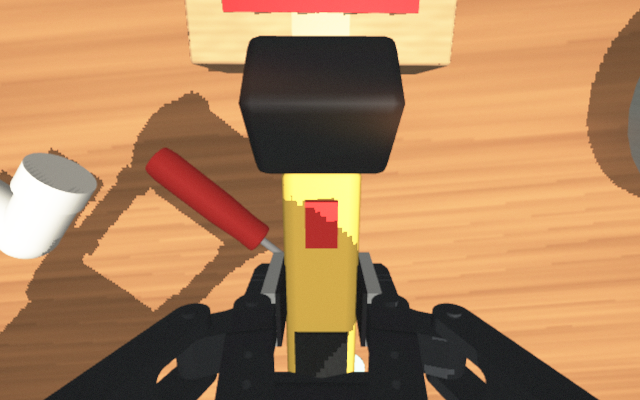

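The wrist view shows the head (322,105) centred in front of the carton and its red stripe (320,5). Both outside cameras put the label at about (100, -1, +1.5) mm in the scan frame, so I hold here for 1.25 s and more.

>>> play_rows:
  moves:
    - [[0, 0, 0, 0, 0, 0, 20], [0, 0, 0, 0, 0, 0, 20], [0, 0, 0, 0, 0, 0, 20], [0, 0, 0, 0, 0, 0, 20], [0, 0, 0, 0, 0, 0, 20]]

```text
time: 7.32
tool_pos: [0.3726, -0.342, 0.1265]
tcp_rot: [3.139, -0.127, 0.001]
wrist_force: [-0.3, -0.4, -2.1]
width: 0.335
grip_force: 60.7
```

>>> play_rows:
  moves:
    - [[0, 0, 0, 0, 0, 0, 20], [0, 0, 0, 0, 0, 0, 20], [0, 0, 0, 0, 0, 0, 20], [0, 0, 0, 0, 0, 0, 20], [0, 0, 0, 0, 0, 0, 20]]

```text
time: 7.73
tool_pos: [0.3724, -0.3422, 0.1262]
tcp_rot: [-3.139, 0.128, 0.0]
wrist_force: [-0.1, -0.2, -1.5]
width: 0.335
grip_force: 60.7
```

>>> play_rows:
  moves:
    - [[0, 0, 0, 0, 0, 0, 20], [0, 0, 0, 0, 0, 0, 20], [0, 0, 0, 0, 0, 0, 20], [0, 0, 0, 0, 0, 0, 20], [0, 0, 0, 0, 0, 0, 20]]

```text
time: 8.15
tool_pos: [0.3724, -0.3422, 0.1263]
tcp_rot: [3.139, -0.128, 0.0]
wrist_force: [0.4, -0.5, -2.1]
width: 0.335
grip_force: 60.7
```

>>> play_rows:
  moves:
    - [[0, 0, 0, 0, 0, 0, 20], [0, 0, 0, 0, 0, 0, 20], [0, 0, 0, 0, 0, 0, 20], [0, 0, 0, 0, 0, 0, 20], [0, 0, 0, 0, 0, 0, 20]]

```text
time: 8.57
tool_pos: [0.3724, -0.3422, 0.1263]
tcp_rot: [-3.139, 0.127, 0.0]
wrist_force: [-0.1, -0.0, -1.1]
width: 0.336
grip_force: 60.7
```

Run:
```python
from h import *; from kin import *
s=log();X=s['tool_pos'];R=Ro.from_rotvec(s['tcp_rot']);print(s['time'],X,s['q'].round(3))
P=fit();print(P.round(4), max(abs(fk(q,P)[0]-p).max() for q,p,r in load()))
# peg: via poses with theta=20
th=np.radians(20)
for d in(.12,.09,.025):
    Xh,Rh=hang(th,d); print(d,Xh.round(4),Rh.as_rotvec().round(3),[q.round(2).tolist() for q in ik(Xh,Rh,P,n=15)])
Xv,Rh=hang(th,.12)
print("rel turn (tool frame rotvec)",(R.inv()*Rh).as_rotvec().round(4))
# test interpolated path: lift to z .33 first, rotate while at several spots
rv=(R.inv()*Rh).as_rotvec()
for name,C in {"here":np.array([.372,-.343,.33]),"mid":np.array([.50,-.15,.36]),"mid2":np.array([.52,.0,.36]),"mid3":np.array([.54,.12,.36])}.items():
    q=ik(C,R,P,n=20); q=q[0] if q else None; out=[]
    for f in np.linspace(0,1,9):
        s_=ik(C,R*Ro.from_rotvec(rv*f),P,q0=q,n=30) if q is not None else []
        if not s_: out.append(None);break
        out.append(s_[0].round(2).tolist()); q=s_[0]
    print(name,len(out),out[0],out[4] if len(out)>4 else '',out[-1])
```

```text
8.5667 [ 0.37244008 -0.34219697  0.12629157] [-0.792  0.036  2.069 -0.     1.037  0.86 ]
[1.000e-03 2.512e-01 5.120e-01 5.662e-01 1.400e-03 3.471e-01 2.440e-02
 1.000e-03 5.000e-04] 2.351983487386411e-06
0.12 [0.5372 0.261  0.2413] [-1.622  1.343  1.136] [[-0.14, 0.35, 1.94, 1.1, 1.57, 2.36]]
0.09 [0.5333 0.2818 0.2201] [-1.622  1.343  1.136] [[-0.11, 0.37, 1.96, 1.12, 1.53, 2.34]]
0.025 [0.5247 0.327  0.1741] [-1.622  1.343  1.136] [[-0.03, 0.43, 1.99, 1.18, 1.45, 2.28]]
rel turn (tool frame rotvec) [ 0.7888 -1.036   1.1265]
here 9 [-0.79, -0.11, 1.82, -0.0, 1.43, 0.86] [-0.86, 0.31, 1.49, 0.11, 1.97, 1.38] [-1.02, 0.57, 1.43, 0.46, 2.29, 2.01]
mid 9 [-0.34, -0.08, 1.75, -0.0, 1.48, 1.31] [-0.53, 0.27, 1.49, 0.31, 1.95, 1.74] [-0.73, 0.44, 1.56, 0.74, 2.14, 2.28]
mid2 9 [-0.05, -0.09, 1.75, 0.0, 1.48, 1.6] [-0.31, 0.19, 1.58, 0.42, 1.86, 1.94] [-0.54, 0.32, 1.73, 0.87, 1.98, 2.38]
mid3 9 [0.17, -0.02, 1.69, 0.0, 1.47, 1.83] [-0.13, 0.19, 1.59, 0.5, 1.77, 2.11] [-0.36, 0.26, 1.8, 0.98, 1.85, 2.47]
```

The aim was held for over 1.8 s, well within limits. I now lift and turn the scanner head-down.

>>> play_rows:
  moves:
    - [[0, 0, 0, 0, 0, -0.4, 20], [0, 0, 0, 0, 0, -0.4, 20], [0, 0, 0, 0, 0, -0.4, 20], [0, 0, 0, 0, 0, -0.4, 20], [0, 0, 0, 0, 0, -0.4, 20]]

```text
time: 8.98
tool_pos: [0.3721, -0.3419, 0.3282]
tcp_rot: [3.139, -0.127, 0.0]
wrist_force: [1.0, -0.3, -1.3]
width: 0.338
grip_force: 60.7
```

>>> play_rows:
  moves:
    - [[0.105, -0.138, 0.15, 0, 0, 0, 20], [0.105, -0.138, 0.15, 0, 0, 0, 20], [0.105, -0.138, 0.15, 0, 0, 0, 20], [0.105, -0.138, 0.15, 0, 0, 0, 20], [0.105, -0.138, 0.15, 0, 0, 0, 20]]

```text
time: 9.4
tool_pos: [0.3731, -0.3425, 0.327]
tcp_rot: [-2.751, 0.652, 0.479]
wrist_force: [0.4, 0.2, -2.0]
width: 0.338
grip_force: 60.7
```

>>> play_rows:
  moves:
    - [[0.105, -0.138, 0.15, 0, 0, 0, 20], [0.105, -0.138, 0.15, 0, 0, 0, 20], [0.105, -0.138, 0.15, 0, 0, 0, 20], [0.105, -0.138, 0.15, 0, 0, 0, 20], [0.105, -0.138, 0.15, 0, 0, 0, 20]]

```text
time: 9.82
tool_pos: [0.3731, -0.3428, 0.326]
tcp_rot: [-2.23, 1.055, 0.858]
wrist_force: [0.8, -0.4, -2.7]
width: 0.339
grip_force: 60.8
```

>>> play_rows:
  moves:
    - [[0.105, -0.138, 0.15, 0, 0, 0, 20], [0.105, -0.138, 0.15, 0, 0, 0, 20], [0.105, -0.138, 0.15, 0, 0, 0, 20], [0.105, -0.138, 0.15, 0, 0, 0, 20], [0.105, -0.138, 0.15, 0, 0, 0, 20]]

```text
time: 10.23
tool_pos: [0.373, -0.3428, 0.3255]
tcp_rot: [-1.62, 1.345, 1.137]
wrist_force: [-0.2, -0.0, -1.6]
width: 0.338
grip_force: 60.8
```

```bash
cat > to.py <<'E'
import sys
from h import *; from kin import *
th=np.radians(float(sys.argv[1])); d=float(sys.argv[2]); dz=float(sys.argv[3]) if len(sys.argv)>3 else 0
s=log();X=s['tool_pos'];R=Ro.from_rotvec(s['tcp_rot']);Xh,Rh=hang(th,d,dz)
print(s['time'],X.round(4),s['q'].round(2),s['grip_force'],"target",Xh.round(4)); print("turn units",((R.inv()*Rh).as_rotvec()/.5).round(3),"shift units",(R.inv().apply(Xh-X)/.1).round(3))
e=X+R.apply(EYE)-root; s2=np.cross(up,peg);s2/=np.linalg.norm(s2);print("eye in peg mm",(1e3*np.array([e@peg,e@s2,e@np.cross(peg,s2)])).round(1))
E
python3 to.py 20 .12
```

```text
10.2333 [ 0.373  -0.3428  0.3255] [-1.02  0.58  1.43  0.46  2.29  2.01] 60.84880828857422 target [0.5372 0.261  0.2413]
turn units [-0.002  0.001 -0.005] shift units [-1.136 -2.735  5.577]
eye in peg mm [ 577.1 -274.1 -338.3]
```

>>> play_rows:
  moves:
    - [[0, 0, 0, -0.067, -0.161, 0.328, 20], [0, 0, 0, -0.067, -0.161, 0.328, 20], [0, 0, 0, -0.067, -0.161, 0.328, 20], [0, 0, 0, -0.067, -0.161, 0.328, 20], [0, 0, 0, -0.067, -0.161, 0.328, 20]]

```text
time: 10.65
tool_pos: [0.4208, -0.1634, 0.3007]
tcp_rot: [-1.625, 1.344, 1.134]
wrist_force: [0.7, 0.4, -1.7]
width: 0.337
grip_force: 60.9
```

>>> play_rows:
  moves:
    - [[0, 0, 0, -0.067, -0.161, 0.328, 20], [0, 0, 0, -0.067, -0.161, 0.328, 20], [0, 0, 0, -0.067, -0.161, 0.328, 20], [0, 0, 0, -0.067, -0.161, 0.328, 20], [0, 0, 0, -0.067, -0.161, 0.328, 20]]

```text
time: 11.07
tool_pos: [0.4687, 0.0147, 0.2762]
tcp_rot: [-1.626, 1.343, 1.134]
wrist_force: [0.6, -0.5, -2.0]
width: 0.336
grip_force: 60.9
```

>>> play_rows:
  moves:
    - [[0, 0, 0, -0.067, -0.161, 0.328, 20], [0, 0, 0, -0.067, -0.161, 0.328, 20], [0, 0, 0, -0.067, -0.161, 0.328, 20], [0, 0, 0, -0.067, -0.161, 0.328, 20], [0, 0, 0, -0.067, -0.161, 0.328, 20]]

```text
time: 11.48
tool_pos: [0.5165, 0.1925, 0.2515]
tcp_rot: [-1.626, 1.343, 1.134]
wrist_force: [0.9, -0.1, -1.2]
width: 0.335
grip_force: 60.9
```

>>> play_rows:
  moves:
    - [[0, 0, 0, -0.067, -0.161, 0.328, 20], [0, 0, 0, 0, 0, 0, 20], [0, 0, 0, 0, 0, 0, 20]]

```text
time: 11.73
tool_pos: [0.5248, 0.2283, 0.2463]
tcp_rot: [-1.629, 1.34, 1.137]
wrist_force: [0.1, -0.1, -1.8]
width: 0.333
grip_force: 60.8
```

```bash
python3 to.py 20 .11
python3 - <<'E'
from h import *; from kin import *
from workcell import vision,bot
s=bot.read_state();X=s['tool_pos'];R=Ro.from_rotvec(s['tcp_rot']); e=X+R.apply(EYE); tip=root+peg*.06
out=[]
for n in("scene","side"):
    c=vision.read_camera(n); pickle.dump(c,open(n+"2.pkl","wb")); pe=proj(c,e); pt=proj(c,tip); pr=proj(c,root); m=(pe+pt)/2; u0,v0=(m-[33,33]).round().astype(int)
    im=cv2.resize(c["image"][v0:v0+66,u0:u0+66],(400,400),interpolation=cv2.INTER_CUBIC)[:,:,::-1]; out.append(im)
    k=400/66; print(n,"crop origin",u0,v0,"scale",k,"eye",((pe-[u0,v0]+.5)*k).round(),"tip",((pt-[u0,v0]+.5)*k).round(),"root",((pr-[u0,v0]+.5)*k).round())
cv2.imwrite("pics/pre.png",np.hstack(out))
E
```

```text
11.7333 [0.5248 0.2283 0.2463] [-0.2   0.33  1.95  1.05  1.62  2.35] 60.797460079193115 target [0.5359 0.2679 0.2342]
turn units [ 0.01  -0.005  0.004] shift units [-0.013 -0.186  0.386]
eye in peg mm [144.3 -18.6 -17.4]
scene crop origin 399 173 scale 6.0606060606060606 eye [130. 133.] tip [272. 279.] root [349. 370.]
side crop origin 271 69 scale 6.0606060606060606 eye [201. 187.] tip [202. 219.] root [187. 260.]
```

View pics/pre.png

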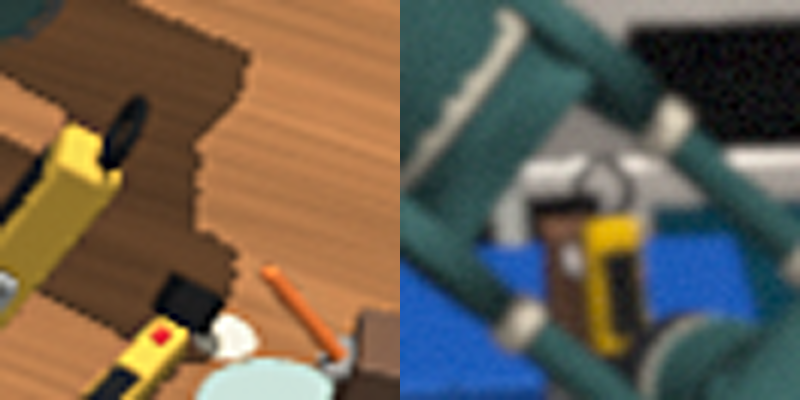

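In the left (scene) half the eye is at (122,130), matching the prediction, while the peg runs from tip (268,270) to root (342,355), about 1.5 px above the prediction. In the right (side) half the eye is at (605,185), also as predicted. I'll refine the peg from its orange pixels in both first images.

Run:
```python
from h import *; from kin import *
D=[]
for n,(r0,r1,c0,c1),mx in(("scene",(205,250,425,465),.06),("side",(90,130,285,320),.06)):
    c=pickle.load(open(n+".pkl","rb")); h=cv2.cvtColor(c["image"],cv2.COLOR_RGB2HSV)[r0:r1,c0:c1].astype(int)
    m=(h[...,0]>4)&(h[...,0]<17)&(h[...,1]>185)&(h[...,2]>130)
    v,u=np.nonzero(m); v=v+r0;u=u+c0
    pt,pr,pm=proj(c,root+peg*.06),proj(c,root),proj(c,root+peg*.03)
    print(n,len(u),"centroid",u.mean().round(2),v.mean().round(2),"pred mid",pm.round(2),"rows",v.min(),v.max(),"cols",u.min(),u.max(),"pred tip",pt.round(1),"root",pr.round(1))
    x=h[...,0]; 
    if n=="side": 
        im=cv2.resize(c["image"][85:125,280:340],(600,400),interpolation=cv2.INTER_CUBIC)[:,:,::-1]; cv2.imwrite("pics/pegside.png",im)
# peg colour depth points vs axis (scene)
c=pickle.load(open("scene.pkl","rb"));W=cloud(c);h=cv2.cvtColor(c["image"],cv2.COLOR_RGB2HSV)
m=(h[...,0]>4)&(h[...,0]<17)&(h[...,1]>185)&(h[...,2]>130)&(W[...,2]>.25);m[:205]=0;m[255:]=0;m[:,:425]=0;m[:,470:]=0
p=W[m]-root;s2=np.cross(up,peg);s2/=np.linalg.norm(s2);s3=np.cross(peg,s2);q=np.c_[p@peg,p@s2,p@s3]
print("scene depth on peg: along",np.percentile(q[:,0],[0,100]).round(3),"lat",np.median(q[:,1]).round(4),"perp",np.median(q[:,2]).round(4)," cam dir",((-c["R"].T@c["t"]-root)@np.c_[peg,s2,s3]).round(2))
```

```text
scene 41 centroid 447.12 224.05 pred mid [449.84 226.12] rows 217 231 cols 425 454 pred tip [443.4 218.5] root [456.1 233.6]
side 4 centroid 302.25 105.0 pred mid [302.57 108.06] rows 104 106 cols 302 303 pred tip [303.9 104.6] root [301.3 111.4]
scene depth on peg: along [0.011 0.063] lat -0.0004 perp 0.0007  cam dir [0.67 0.87 0.47]
```

View pics/pegside.png

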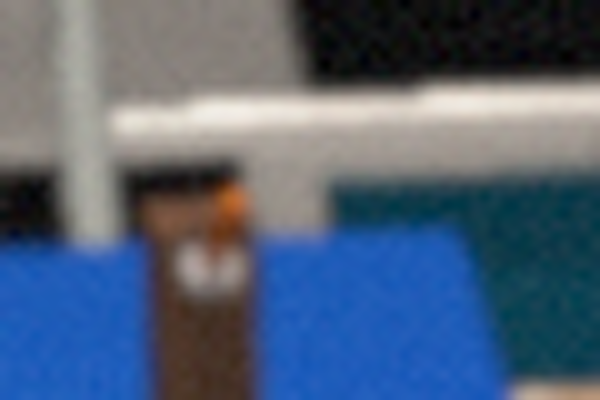

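The enlarged side crop shows the peg tip at (232,190) and its collar at (212,268), about 0.8 px left of prediction. Both cameras put the peg 3 mm further to -x, so I correct that and approach.

```bash
sed -i 's/root=np.array(\[.5153,.3762,.25\])/root=np.array([.5124,.3756,.25])/' kin.py; python3 to.py 20 .085; python3 to.py 20 .025 | tail -2
```

```text
11.8333 [0.5254 0.2264 0.2468] [-0.2   0.33  1.95  1.05  1.62  2.35] 60.797163248062134 target [0.5297 0.2847 0.2166]
turn units [ 0.004 -0.005  0.003] shift units [ 0.089 -0.152  0.634]
eye in peg mm [146.  -15.2 -18.5]
turn units [ 0.004 -0.005  0.003] shift units [ 0.342 -0.153  1.178]
eye in peg mm [146.  -15.2 -18.5]
```

>>> play_rows:
  moves:
    - [[0, 0, 0, 0.03, -0.05, 0.21, 20], [0, 0, 0, 0.03, -0.05, 0.21, 20], [0, 0, 0, 0.03, -0.05, 0.21, 20], [0, 0, 0, 0, 0, 0, 20], [0, 0, 0, 0, 0, 0, 20]]

```text
time: 12.25
tool_pos: [0.5295, 0.2838, 0.2165]
tcp_rot: [-1.625, 1.343, 1.136]
wrist_force: [-0.3, 0.4, -1.6]
width: 0.337
grip_force: 60.8
```

```bash
python3 to.py 20 .025
python3 - <<'E'
from h import *; from kin import *
from workcell import vision,bot
s=bot.read_state();X=s['tool_pos'];R=Ro.from_rotvec(s['tcp_rot']); e=X+R.apply(EYE); tip=root+peg*.06
out=[]
for n in("scene","side"):
    c=vision.read_camera(n); pe=proj(c,e); pt=proj(c,tip); pr=proj(c,root); m=(pe+pt)/2; u0,v0=(m-[25,25]).round().astype(int)
    im=cv2.resize(c["image"][v0:v0+50,u0:u0+50],(400,400),interpolation=cv2.INTER_CUBIC)[:,:,::-1]; out.append(im)
    k=8; print(n,"eye",((pe-[u0,v0]+.5)*k).round(),"tip",((pt-[u0,v0]+.5)*k).round(),"root",((pr-[u0,v0]+.5)*k).round())
cv2.imwrite("pics/pre2.png",np.hstack(out))
E
```

```text
12.25 [0.5295 0.2838 0.2165] [-0.1   0.37  1.97  1.12  1.53  2.33] 60.78134536743164 target [0.5218 0.3264 0.1741]
turn units [ 0.003 -0.003  0.   ] shift units [ 0.249 -0.004  0.552]
eye in peg mm [85.4 -0.4 -0.6]
scene eye [179. 181.] tip [224. 234.] root [325. 355.]
side eye [206. 195.] tip [197. 218.] root [176. 272.]
```

View pics/pre2.png

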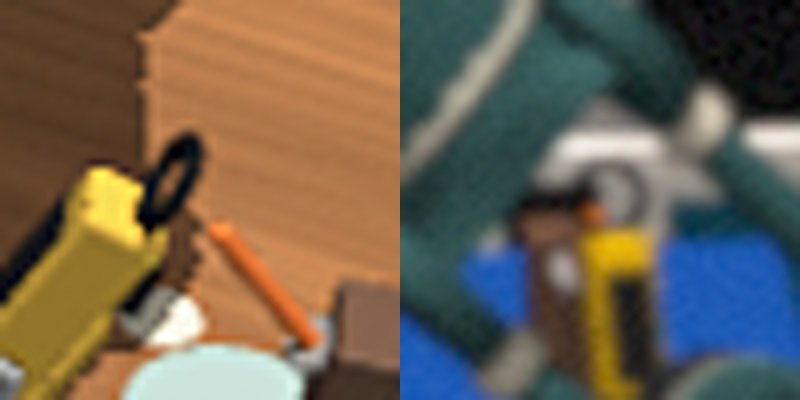

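The scene half shows eye (172,178) and tip (218,228), in line as predicted. The side half shows eye (614,190) and tip (594,210), so the eye is about 3 mm too far +x, well inside the hole's margin. I correct that and thread the eye on.

>>> play_rows:
  moves:
    - [[0, 0, 0, 0, 0.025, 0, 20], [0, 0, 0, 0.062, 0, 0.138, 20], [0, 0, 0, 0.062, 0, 0.138, 20]]

```text
time: 12.6
tool_pos: [0.5243, 0.3049, 0.196]
tcp_rot: [-1.624, 1.342, 1.131]
wrist_force: [-1.0, 0.8, -2.4]
width: 0.336
grip_force: 61.1
```

>>> play_rows:
  moves:
    - [[0, 0, 0, 0.06, 0, 0.138, 20], [0, 0, 0, 0.06, 0, 0.138, 20], [0, 0, 0, 0, 0, 0, 20]]

```text
time: 12.85
tool_pos: [0.516, 0.3287, 0.1718]
tcp_rot: [-1.626, 1.344, 1.142]
wrist_force: [-0.8, 0.4, -1.7]
width: 0.341
grip_force: 60.9
```

```bash
python3 to.py 0 .02 -.004
python3 - <<'E'
from h import *; from kin import *
from workcell import vision,bot
s=bot.read_state();X=s['tool_pos'];R=Ro.from_rotvec(s['tcp_rot']); e=X+R.apply(EYE); tip=root+peg*.06
out=[]
for n in("scene","side"):
    c=vision.read_camera(n); pe=proj(c,e); u0,v0=(pe-[25,20]).round().astype(int)
    out.append(cv2.resize(c["image"][v0:v0+50,u0:u0+50],(400,400),interpolation=cv2.INTER_CUBIC)[:,:,::-1])
cv2.imwrite("pics/ins.png",np.hstack(out))
E
```

```text
12.85 [0.516  0.3287 0.1718] [-0.03  0.42  2.01  1.18  1.45  2.28] 60.870548486709595 target [0.5148 0.3632 0.1611]
turn units [ 0.01  -0.7   -0.008] shift units [-0.017 -0.054  0.357]
eye in peg mm [20.8 -4.9  0.8]
```

View pics/ins.png

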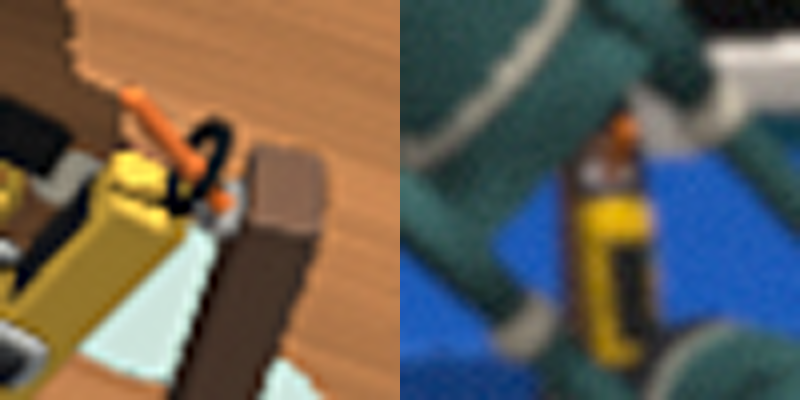

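The scene half shows the peg (130,98)→(220,200) passing through the ring at (200,165), with no contact force. I'll bring the scanner close to vertical about the eye and lower it onto the peg before release.

Run:
```python
from h import *; from kin import *
s=log();X=s['tool_pos'];R=Ro.from_rotvec(s['tcp_rot'])
lat=np.cross(up,peg);lat/=np.linalg.norm(lat)
pX,pR=X,R
for th,d,dz in((17,.022,0),(14,.0225,0),(11,.023,0),(8,.0235,0),(5,.024,0),(5,.024,-.004),(5,.024,-.007)):
    Xh,Rh=hang(np.radians(th),d,dz); Xh=Xh-.005*lat
    print(th,((pR.inv()*Rh).as_rotvec()/.5).round(3),(pR.inv().apply(Xh-pX)/.1).round(3)); pX,pR=Xh,Rh
```

```text
17 [ 0.008 -0.106 -0.001] [0.017 0.013 0.059]
14 [-0.    -0.105 -0.   ] [-0.004  0.     0.047]
11 [ 0.    -0.105 -0.   ] [-0.005 -0.     0.048]
8 [-0.    -0.105  0.   ] [-0.005  0.     0.048]
5 [ 0.    -0.105 -0.   ] [-0.005 -0.     0.048]
5 [0. 0. 0.] [ 0.04  -0.     0.003]
5 [0. 0. 0.] [ 0.03  -0.     0.003]
```

>>> play_rows:
  moves:
    - [[0.008, -0.106, 0, 0.017, 0, 0.059, 20], [0, -0.105, 0, -0.004, 0, 0.047, 20], [0, -0.105, 0, -0.005, 0, 0.048, 20], [0, -0.105, 0, -0.005, 0, 0.048, 20], [0, -0.105, 0, -0.005, 0, 0.048, 20]]

```text
time: 13.37
tool_pos: [0.5155, 0.3502, 0.1698]
tcp_rot: [-1.414, 1.17, 1.294]
wrist_force: [0.7, -0.5, -1.3]
width: 0.335
grip_force: 61.0
```

>>> play_rows:
  moves:
    - [[0, 0, 0, 0.03, 0, 0, 20], [0, 0, 0, 0, 0, 0, 20], [0, 0, 0, 0, 0, 0, 20]]

```text
time: 13.62
tool_pos: [0.5152, 0.3499, 0.1664]
tcp_rot: [-1.417, 1.172, 1.294]
wrist_force: [0.2, -0.1, -1.9]
width: 0.339
grip_force: 60.9
```

```bash
python3 to.py 5 .024 -.004
```

```text
13.6167 [0.5152 0.3499 0.1664] [-0.03  0.58  2.    1.34  1.61  2.11] 60.93506097793579 target [0.5169 0.3519 0.1642]
turn units [-0.005 -0.003  0.005] shift units [ 0.02  -0.02   0.019]
eye in peg mm [23.8 -2.3 -2.4]
```

>>> play_rows:
  moves:
    - [[0, 0, 0, 0.025, 0, 0, 20], [0, 0, 0, 0, 0, 0, 20]]

```text
time: 13.78
tool_pos: [0.5155, 0.3498, 0.1653]
tcp_rot: [-1.416, 1.17, 1.293]
wrist_force: [1.1, 1.8, 1.3]
width: 0.339
grip_force: 60.9
```

>>> play_rows:
  moves:
    - [[0, 0, 0, 0.025, 0, 0, 20], [0, 0, 0, 0, 0, 0, 20]]

```text
time: 13.95
tool_pos: [0.5157, 0.3498, 0.1647]
tcp_rot: [-1.414, 1.166, 1.295]
wrist_force: [-0.0, 2.5, 8.7]
width: 0.334
grip_force: 60.7
```

The peg now carries the eye (+8.7 N). I ease up 3 mm and open the fingers.

>>> play_rows:
  moves:
    - [[0, 0, 0, -0.03, 0, 0, 20], [0, 0, 0, 0, 0, 0, 30], [0, 0, 0, 0, 0, 0, 38], [0, 0, 0, 0, 0, 0, 46], [0, 0, 0, 0, 0, 0, 55]]

```text
time: 14.37
tool_pos: [0.5146, 0.3498, 0.164]
tcp_rot: [-1.416, 1.173, 1.295]
wrist_force: [0.3, 0.5, -0.1]
width: 0.64
grip_force: 0.0
```

>>> play_rows:
  moves:
    - [[0, 0, 0, 0, 0, 0, 70], [0, 0, 0, 0, 0, 0, 85], [0, 0, 0, 0, 0, 0, 85], [0, 0, 0, 0, 0, 0, 85], [0, 0, 0, 0, 0, 0, 85]]

```text
time: 14.78
tool_pos: [0.5147, 0.3499, 0.1641]
tcp_rot: [-1.416, 1.172, 1.295]
wrist_force: [-0.8, -0.2, -0.4]
width: 0.999
grip_force: 0.0
```

>>> play_rows:
  moves:
    - [[0, 0, 0, 0, 0, -0.1, 85], [0, 0, 0, 0, 0, -0.2, 85], [0, 0, 0, 0, 0, -0.3, 85], [0, 0, 0, 0, 0, -0.35, 85], [0, 0, 0, 0, 0, -0.35, 85]]

```text
time: 15.2
tool_pos: [0.5384, 0.2211, 0.1757]
tcp_rot: [-1.417, 1.172, 1.296]
wrist_force: [0.7, -0.1, 0.0]
width: 0.991
grip_force: 0.0
```

>>> play_rows:
  moves:
    - [[0, 0, 0, 0, 0, -0.35, 85], [0, 0, 0, 0, 0, 0, 85], [0, 0, 0, 0, 0, 0, 85], [0, 0, 0, 0, 0, 0, 85], [0, 0, 0, 0, 0, 0, 85]]

```text
time: 15.62
tool_pos: [0.5445, 0.1888, 0.1784]
tcp_rot: [-1.416, 1.172, 1.296]
wrist_force: [-0.4, 0.4, 0.6]
width: 0.995
grip_force: 0.0
```

Run:
```python
from h import *; from kin import *
from workcell import vision
out=[]
for k,n in enumerate(("scene","side","scene")):
    c=vision.read_camera(n); pr=proj(c,root-.06*up); u0,v0=(pr-[45,45]).round().astype(int)
    if k==2: print("scene change", np.abs(im0.astype(int)-c["image"][v0:v0+90,u0:u0+90]).mean()); break
    i=c["image"][v0:v0+90,u0:u0+90]; im0=i if k==0 else im0
    out.append(cv2.resize(i,(400,400),interpolation=cv2.INTER_CUBIC)[:,:,::-1])
cv2.imwrite("pics/hung.png",np.hstack(out))
```

```text
scene change 0.7603703703703704
```

View pics/hung.png

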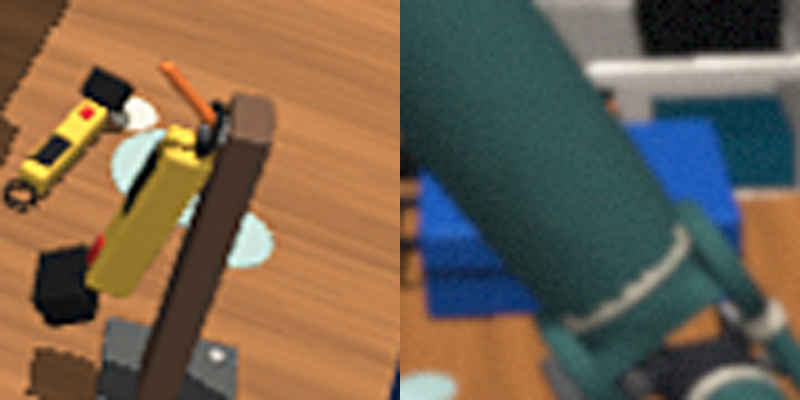

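The scanner hangs on the peg: ring (210,130) near the root, head (65,285) at the bottom. I'll check its tilt, eye position and stillness from depth.

```bash
cat > chk.py <<'E'
from h import *; from kin import *
from workcell import vision,bot
for k in range(2):
    c=vision.read_camera("scene"); W=cloud(c); h=cv2.cvtColor(c["image"],cv2.COLOR_RGB2HSV)
    near=(np.linalg.norm(W[...,:2]-root[:2],axis=-1)<.12)
    y=near&(h[...,0]>20)&(h[...,0]<35)&(h[...,1]>150)&(h[...,2]>70)&(W[...,2]>.07)&(W[...,2]<.25)
    p=W[y]; mu=np.median(p,0); d=np.linalg.svd(p-p.mean(0))[2][0]; d*=-np.sign(d[2]); print("handle",len(p),mu.round(4),"z range",np.percentile(p[:,2],[1,99]).round(3),"axis",d.round(3),"tilt rad",np.arccos(-d[2]).round(3))
    b=near&(h[...,2]<70)&(W[...,2]>.215)&(W[...,2]<.28); b2=near&(h[...,2]<60)&(W[...,2]>.03)&(W[...,2]<.12)
    s2=np.cross(up,peg);s2/=np.linalg.norm(s2)
    q=p-root; print(" handle: out",np.percentile(q@ov,[2,50,98]).round(4),"lat",np.percentile(q@s2,[2,50,98]).round(4))
    hi=p[p[:,2]>np.percentile(p[:,2],90)].mean(0)-root;lo=p[p[:,2]<np.percentile(p[:,2],10)].mean(0)-root;print(" top out/lat/z",(hi@ov).round(3),(hi@s2).round(3),hi[2].round(3)," bottom",(lo@ov).round(3),(lo@s2).round(3),lo[2].round(3))
print(bot.read_state()['time'])
E
python3 chk.py
```

```text
handle 431 [0.5296 0.3503 0.1815] z range [0.106 0.238] axis [ 0.08  -0.168 -0.982] tilt rad 0.187
 handle: out [0.0062 0.0278 0.0492] lat [-0.0069  0.0124  0.0168]
 top out/lat/z 0.021 0.002 -0.014  bottom 0.039 0.013 -0.138
handle 431 [0.53   0.3504 0.1813] z range [0.105 0.238] axis [ 0.082 -0.17  -0.982] tilt rad 0.19
 handle: out [0.0058 0.028  0.0492] lat [-0.0076  0.0126  0.0168]
 top out/lat/z 0.02 0.002 -0.014  bottom 0.04 0.013 -0.138
15.8667
```

>>> play_rows:
  moves:
    - [[0, 0, 0, 0, 0, -0.2, 85], [0, 0, 0, 0, 0, -0.2, 85], [0, 0, 0, 0, 0, 0, 85], [0, 0, 0, 0, 0, 0, 85], [0, 0, 0, 0, 0, 0, 85]]

```text
time: 16.28
tool_pos: [0.5522, 0.1497, 0.182]
tcp_rot: [-1.416, 1.172, 1.296]
wrist_force: [-0.0, 0.3, 0.4]
width: 0.992
grip_force: 0.0
```

```bash
python3 chk.py
```

```text
handle 432 [0.5295 0.3503 0.1822] z range [0.105 0.237] axis [ 0.08  -0.168 -0.983] tilt rad 0.187
 handle: out [0.0058 0.0279 0.0491] lat [-0.007   0.0123  0.0164]
 top out/lat/z 0.022 0.002 -0.014  bottom 0.04 0.013 -0.137
handle 430 [0.5297 0.3503 0.1816] z range [0.106 0.238] axis [ 0.086 -0.166 -0.982] tilt rad 0.188
 handle: out [0.006  0.0279 0.0493] lat [-0.0074  0.0124  0.0166]
 top out/lat/z 0.021 0.002 -0.014  bottom 0.04 0.013 -0.137
16.3833
```

It is at rest: tilt 0.19 rad, eye about 11 mm along the peg and 7 mm off its axis, gripper well clear. Handing in.

```bash
python3 -c "
from workcell import bot
print(bot.finish_job())"
```

```text
the job is handed in; nothing more can be done
None
```

The scanner was held aimed at the red label for about 1.8 s, then hung head-down by its tail eye on the peg, where it measured still with the gripper clear; the job is handed in at about 16.4 s, with no verdict shown.

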